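Set the last two eggs in the incubator and shut its lid

TASK

Finish loading the egg incubator: pick up the two eggs lying on the enamel tray and set each into one of the incubator's two empty oval cups, lying on its side lengthwise in the cup, lowered into place and never dropped. Then ease the incubator's clear lid fully shut without slamming it. Leave the eggs already in the incubator and the other things on the bench where they are.

Things in the scene. Friction and masses are not known exactly. Their poses are not given: they have to be found in the camera images.
- egg_1: a brown hen's egg, 57 mm long, 43 mm thick, about 60 g; rolls if nudged. Origin on its long axis at the thickest point, 25.5 mm from the blunt end, 31.5 mm from the pointed end; its x runs along the long axis to the pointed end (level when it lies on its side). Starts lying on its side on the enamel tray, origin 24.5 mm above the bench; to be set in an empty cup.
- egg_2: a brown hen's egg, 57 mm long, 43 mm thick, about 60 g; rolls if nudged. Origin on its long axis at the thickest point, 25.5 mm from the blunt end, 31.5 mm from the pointed end; its x runs along the long axis to the pointed end (level when it lies on its side). Starts lying on its side on the enamel tray, origin 24.5 mm above the bench; to be set in an empty cup.
- egg_3: an egg of the same shape, size and axes, already lying in an incubator cup at the start; it stays there.
- egg_4: an egg of the same shape, size and axes, already lying in an incubator cup at the start; it stays there.
- egg_5: an egg of the same shape, size and axes, already lying in an incubator cup at the start; it stays there.
- egg_6: an egg of the same shape, size and axes, already lying in an incubator cup at the start; it stays there.
- cup_1: one of the two egg cups empty at the start: a raised oval ring, 40 mm wide (own x), 56 mm long (own y), opening 30 by 46 mm, rim 12 mm above the grey deck. Origin at its centre on the deck, 50 mm above the bench; z up. A seated egg lies along y, either way round, on the rim, its origin 26 mm above this one. All 6 cups are alike; any two may be empty.
- cup_2: one of the two egg cups empty at the start: a raised oval ring, 40 mm wide (own x), 56 mm long (own y), opening 30 by 46 mm, rim 12 mm above the grey deck. Origin at its centre on the deck, 50 mm above the bench; z up. A seated egg lies along y, either way round, on the rim, its origin 26 mm above this one. All 6 cups are alike; any two may be empty.
- cup_3: another cup of the same size and axes, holding an egg at the start.
- cup_4: another cup of the same size and axes, holding an egg at the start.
- cup_5: another cup of the same size and axes, holding an egg at the start.
- cup_6: another cup of the same size and axes, holding an egg at the start.
- incubator: the incubator, fixed: white base 320 mm (x) by 210 mm (y), wall 8 mm thick with its top 62 mm above the bench, grey deck inside at 50 mm, control pod (46 mm deep, 150 wide, 50 high) on the -x end. Cups in 3 columns 80 mm apart along x, 2 rows 84 mm apart along y. Clear lid hinged along the -y side, open at the start. Origin at the centre of its underside; z up.
- lid (a joint): lid angle, rad: 0 shut, 1.57 upright, stop at 1.75; starts at 1.45 to 1.70. A friction hinge: it stays where left; 1 to 4 N at the free edge moves it. Box-shaped clear dome, 320 mm along the hinge, 210 mm hinge to free edge, 52 mm deep, walls 4 mm; round fan housing (radius 42, 12 high) outside, centred 90 mm from the hinge; 70 mm wide tab sticks out 15 mm at the free edge's foot.
- lid_hinge (a point): middle of the hinge line, which runs along incubator x, 62 mm above the bench. It turns with the lid: its x is incubator x, its y points from the hinge across the lid to the free edge, its z out through the lid's outside face; opening turns the lid about +x.
- lid_edge (a point): on the lid, the middle of the outer corner of its free edge: 210 mm from the hinge along the lid (its y) and 52 mm outward (its z). Same axes as lid_hinge. About 262 to 278 mm above the bench at the start.
- tray: a shallow white enamel tray, fixed, 330 mm along x by 220 mm along y, floor 3 mm above the bench, lip 12 mm high. Origin at the centre of its underside.
- mug: a white ceramic mug, 82 mm across and 95 mm high, origin at the centre of its foot; a bystander to be left alone.
- bell: a chrome bike bell, 58 mm across and 45 mm high, origin at the centre of its underside; a bystander.
- headlamp_case: a black plastic headlamp case, 120 by 85 by 60 mm, origin at the centre of its underside; a bystander.
- boot_jack: a wooden boot jack lying on the bench, 290 mm long along x and 105 mm wide, one end raised to about 60 mm, origin on its middle line at its underside; a bystander.
Things that resemble listed ones, but are neither listed nor needed, are in the scene too. What is shaped like the egg_2 but blue is not meant. What is shaped like the egg_1 but purple is not meant.

How it is judged (in metres and radians):
On the way, in this order (a step that is already met when the one before it is completed fails the run):
1. both tray eggs lie seated in the two empty cups, let go and at rest (((horizontal distance between egg_1 and cup_1 below 0.009 m and z of egg_1 in the frame of cup_1 between 0.022 and 0.031 m and angle between the x axis of egg_1 and the y axis of cup_1, either way round below 0.35 rad and contact force between the fingers and egg_1 below 0.1 N and linear speed of each of egg_1, egg_2 below 0.03 m/s and horizontal distance between egg_2 and cup_2 below 0.009 m and z of egg_2 in the frame of cup_2 between 0.022 and 0.031 m and angle between the x axis of egg_2 and the y axis of cup_2, either way round below 0.35 rad and contact force between the fingers and egg_2 below 0.1 N) or (horizontal distance between egg_1 and cup_2 below 0.009 m and z of egg_1 in the frame of cup_2 between 0.022 and 0.031 m and angle between the x axis of egg_1 and the y axis of cup_2, either way round below 0.35 rad and contact force between the fingers and egg_1 below 0.1 N and linear speed of each of egg_1, egg_2 below 0.03 m/s and horizontal distance between egg_2 and cup_1 below 0.009 m and z of egg_2 in the frame of cup_1 between 0.022 and 0.031 m and angle between the x axis of egg_2 and the y axis of cup_1, either way round below 0.35 rad and contact force between the fingers and egg_2 below 0.1 N))), for 0.2 s.
2. the lid is shut (value of joint lid below 0.04 rad), for 0.2 s.
At the end, for the whole second after the job is handed in: each tray egg rests let go in its own once-empty cup: origin within 9 mm of the cup's centre and 22 to 31 mm above its origin, long axes within 0.35 rad; the other four eggs within 9 mm of their cups' centres; the lid within 0.04 rad of shut (((horizontal distance between egg_1 and cup_1 below 0.009 m and z of egg_1 in the frame of cup_1 between 0.022 and 0.031 m and angle between the x axis of egg_1 and the y axis of cup_1, either way round below 0.35 rad and contact force between the fingers and egg_1 below 0.1 N and linear speed of each of egg_1, egg_2 below 0.03 m/s and horizontal distance between egg_2 and cup_2 below 0.009 m and z of egg_2 in the frame of cup_2 between 0.022 and 0.031 m and angle between the x axis of egg_2 and the y axis of cup_2, either way round below 0.35 rad and contact force between the fingers and egg_2 below 0.1 N) or (horizontal distance between egg_1 and cup_2 below 0.009 m and z of egg_1 in the frame of cup_2 between 0.022 and 0.031 m and angle between the x axis of egg_1 and the y axis of cup_2, either way round below 0.35 rad and contact force between the fingers and egg_1 below 0.1 N and linear speed of each of egg_1, egg_2 below 0.03 m/s and horizontal distance between egg_2 and cup_1 below 0.009 m and z of egg_2 in the frame of cup_1 between 0.022 and 0.031 m and angle between the x axis of egg_2 and the y axis of cup_1, either way round below 0.35 rad and contact force between the fingers and egg_2 below 0.1 N)) and value of joint lid below 0.04 rad and horizontal distance between egg_3 and cup_3 below 0.009 m and horizontal distance between egg_4 and cup_4 below 0.009 m and horizontal distance between egg_5 and cup_5 below 0.009 m and horizontal distance between egg_6 and cup_6 below 0.009 m); the robot touches nothing.
It fails at once if egg_1 is dropped or flung (falling or rolling at over 0.5 m/s out of the fingers, as from a drop of more than about 12 mm) (contact force between the fingers and egg_1 below 0.05 N and linear speed of egg_1 above 0.5 m/s).
It fails at once if egg_2 is dropped or flung (falling or rolling at over 0.5 m/s out of the fingers, as from a drop of more than about 12 mm) (contact force between the fingers and egg_2 below 0.05 N and linear speed of egg_2 above 0.5 m/s).
It fails at once if the lid is slammed (swung shut at over 3 rad/s) (velocity of joint lid below -3 rad/s).
It fails at once if an egg already in the incubator is moved by more than 12 mm (distance of any of egg_3, egg_4, egg_5, egg_6 from where it was at the start of the episode above 0.012 m).
It fails at once if the mug, bell, headlamp case or boot jack is shifted by more than 25 mm (distance of any of mug, bell, headlamp_case, boot_jack from where it was at the start of the episode above 0.025 m).
It also fails if it takes over 70 s, if anything falls off the work surface, if the arm or the gripper's body presses on something with over 40 N, if the wrist force passes 120 N, or if a joint passes its speed limit or range.

ROBOT

A 6-joint arm with a two-finger parallel gripper is mounted at the origin on the work surface. World frame = base frame: x ahead of the robot, y to its left, z up, the work surface at z = 0. Lengths are in mm, angles in rad, forces in N, time in s.
With the tool pointing down it reaches from about 350 to 975 mm from the base axis. Payload 7.1 kg.
Tool frame: the origin (TCP) lies midway between the tips of the shut fingers; the grasp point (between the pads) lies ctrl.grip_point_offset behind it (ctrl.grip_point_offset is the distance from the TCP to the grasp point, in mm); z points along the fingers, y is the line along which they close (so a half turn about z gives the same grasp; the last joint's range is limited). The gripper opens to 88 mm and grips with 3 to 60 N. Pads are 20 mm wide; open, the fingers measure 115 mm over their backs; the gripper's body (75 mm by 178 mm) begins 61 mm behind the grasp point.
Start: joints at [-1.273, 0.423, 1.63, -0, 1.089, -0.019], TCP at [194.722, -593.875, 222.675] pointing down, gripper open.
Joint ranges: [-3, 3], [-0.9, 2.11], [0.09, 2.58], [-1.31, 4.45], [0.11, 2.69], [-2.54, 2.54]. Speed limits (rad/s): [2.39, 2.39, 3.01, 3.14, 3.14, 3.14].

INTERFACE

Orientations are given as a rotation vector (axis times angle).
In Python, from workcell import ctrl, get_image, close_job, finder gives the robot as it stands.
- The arm moves only by the tool servo_tool, never from a script. Its argument "deltas" is a list of rows, each a list of 2 entries, a list of its own where there are three numbers: the shift along the tool's x, y, z in mm, then the turn, a rotation vector about the tool's x, y, z in rad. A call has 1 to 5 rows; each row is the pose to reach, as a shift and turn from the pose commanded when the call began, along the tool's axes at that moment; what a row does not reach only later rows make up. A row lasts 1/12 s, in which the tool goes at most 41.7 mm and 7.16 degrees, less where a joint would pass 70% of its speed; a pose out of reach is approached as far as the arm can. A call with a gripper value outside its range is refused whole. "grip" is the closure, from -1 (fully open) to 1 (shut), so that 0 is half open, set as the call begins (left out, the last holds). The fingers move at their own pace and stop on an object; the grip force is fixed at half the most. Time passes only in rows, so rows that repeat a pose let the fingers close. It gives the time, the measured TCP pose, the force, the opening and the grip force at its end, in the units of the state.
- ctrl.get_obs(): the state, without advancing time (a new reading comes with each control period).
- get_image(name): name is "scene" or "top" or "wrist"; returns a dict with "frame" (480x640x3 uint8, blue, green, red), "depth" (480x640 float32, mm along the optical axis (not along the pixel's ray), 0 where there is no reading), "K" (3x3 intrinsics, pixels), "dist" ([k1, k2, p1, p2, k3] as OpenCV has them; the pictures are not rectified), "pose" (4x4, takes a point from camera to world coordinates). Camera axes: x right, y down, z forward; pixel columns grow to the right and rows downward; lengths in mm; the calibration is good to about 2 mm. A picture is of the moment at which its call begins.
- close_job(): hands the job in; it is judged then, once.
Trained networks look in a picture, given as the dict that the camera call returned (one of the last four; its "shot" number tells which), for a name from the list of things; names that differ only in an ending like _2 or _b are one class to them, and where a whole thing is asked for, a point or a joint stands for the part that bears it (a point fixed in the world has none). Each returns a list of dicts, best first, with "score" (0 to 1); they miss things now and then, are a little off and sometimes report something else, mostly with a low value. They report only what shows in the picture. A call takes as long as a camera call. They do not tell look-alikes from the thing itself.
- finder.search_frame(query, picture): "rect" ([centre column, centre row, width, height] as shares, 0 to 1, of the picture: columns of its width, rows of its height, round what is visible of it).
- finder.silhouettes(query, picture): "mask" (480x640 bool, what is visible of it) and "rect" ([centre column, centre row, width, height] as shares, 0 to 1, of the picture: columns of its width, rows of its height, round what is visible of it).
The state is a dict: "t": time; "qpos": joint angles; "qvel": joint speeds; "joint_torque": joint torques, N m; "ee_pos": TCP position; "orientation": TCP orientation; "ft_force": force on the tool from outside, world axes, zero at the start; "moment": the same for the moment, N m; "width": finger opening in mm; "grasp_force": force on a finger pad.
Only numpy, scipy, OpenCV 4.12 (cv2) and the standard library are available. Lean on these libraries where they do the work, as an engineer would, in place of code of your own. Each camera call takes 0.05 s, during which the arm holds its last target. There are 200 camera calls.

## Working session

There is one attempt and no reset: what is moved stays moved. The work goes in short steps, Python scripts to look and compute and a tool call to move; the robot and the scene stay as the last step left them, time stands still between calls to the robot, and variables do not carry over. Pictures are saved under pics/ and viewed, at most 10 in all, crops included, and the job is handed in when it is done.

Besides the shell and the picture viewer there is one more tool, called after "Request:" as name([rows], argument=value, ...), one row to a line, values as JSON. servo_tool: Moves the arm, as the interface text tells. Its arguments: {"type":"object","properties":{"deltas":{"type":"array","items":{"type":"array"}},"grip":{"type":"number"}},"required":["deltas"]}

```bash
mkdir -p pics; cat > h.py <<'E'
import numpy as np, cv2
from scipy.spatial.transform import Rotation as R
from workcell import ctrl, get_image, close_job, finder
def world(im,mask):
    v,u=np.nonzero(mask&(im["depth"]>0)); d=im["depth"][v,u]
    p=cv2.undistortPoints(np.stack([u,v],1).astype(float).reshape(-1,1,2),np.array(im["K"]),np.array(im["dist"])).reshape(-1,2)
    P=np.c_[p*d[:,None],d,np.ones(len(d))]@np.array(im["pose"]).T
    return P[:,:3]
E
python3 - <<'E'
from h import *
o=ctrl.get_obs(); print(o["ee_pos"],o["orientation"],o["width"],ctrl.grip_point_offset)
for n in ["top","scene"]:
    im=get_image(n); cv2.imwrite(f"pics/{n}0.png",im["frame"])
    print(n,np.round(im["pose"],2).tolist(),im["K"][0][0])
    for q in ["egg_1","cup_1","tray","lid","incubator"]:
        for r in finder.silhouettes(q,im):
            if r["score"]<.3: continue
            P=world(im,r["mask"])
            b=r["rect"]; print(q,round(r["score"],2),int(b[0]*640),int(b[1]*480),int(b[2]*640),int(b[3]*480),"med",np.median(P,0).round(),"top",np.percentile(P[:,2],98).round(), im["frame"][r["mask"]].mean(0).round())
E
```

```text
[ 194.5473068  -593.34828617  221.89587841] [-3.10075168e+00 -4.95342605e-01  3.82688351e-04] 87.82957084751158 18.700000000000003
top [[-0.01, -0.98, 0.21, 147.92], [-1.0, 0.01, 0.0, 37.41], [-0.01, -0.21, -0.98, 1852.79], [0.0, 0.0, 0.0, 1.0]] 616.9002142228521
egg_1 0.74 254 271 9 14 med [450. 224.  39.] top 52.0 [145. 165. 198.]
egg_1 0.69 217 165 17 9 med [784. 345.  36.] top 49.0 [173.  99.  77.]
egg_1 0.64 393 237 18 17 med [ 536. -191.   89.] top 104.0 [117. 124. 142.]
egg_1 0.61 214 333 18 16 med [263. 335.  37.] top 47.0 [155.  83. 124.]
egg_1 0.56 370 267 18 17 med [ 450. -116.   92.] top 104.0 [ 99. 112. 136.]
egg_1 0.54 252 174 12 12 med [752. 238.  36.] top 48.0 [167. 101.  82.]
egg_1 0.52 259 226 14 20 med [589. 208.  39.] top 52.0 [143. 164. 197.]
egg_1 0.47 393 212 19 14 med [ 613. -189.   90.] top 102.0 [103. 115. 137.]
cup_1 0.97 365 213 25 20 med [ 611. -106.   52.] top 67.0 [163. 162. 169.]
cup_1 0.78 394 266 25 22 med [ 450. -192.   52.] top 88.0 [160. 161. 168.]
cup_1 0.72 390 213 24 17 med [ 601. -177.   52.] top 64.0 [165. 165. 172.]
cup_1 0.7 371 266 23 23 m
[... 1124 characters left out ...]
op 97.0 [ 64.  83. 107.]
cup_1 0.79 296 229 20 12 med [ 534. -106.   53.] top 64.0 [114. 115. 118.]
cup_1 0.74 277 239 21 13 med [ 613. -101.   53.] top 65.0 [112. 113. 116.]
cup_1 0.66 286 219 21 14 med [ 551. -176.   53.] top 64.0 [115. 116. 119.]
cup_1 0.64 316 223 20 10 med [ 465. -100.   53.] top 69.0 [109. 110. 114.]
cup_1 0.53 302 212 18 5 med [ 476. -183.   53.] top 64.0 [116. 117. 119.]
cup_1 0.52 264 229 23 8 med [ 632. -172.   53.] top 67.0 [112. 113. 116.]
tray 0.98 358 301 130 81 med [516. 231.   4.] top 14.0 [155. 159. 160.]
lid 0.65 266 181 91 84 med [ 546. -312.  158.] top 274.0 [121. 119. 115.]
incubator 0.56 286 201 134 131 med [ 549. -293.   88.] top 273.0 [112. 111. 109.]
```

```bash
python3 - <<'E'
import cv2,numpy as np
a=cv2.imread("pics/top0.png")[130:370,190:470]; b=cv2.imread("pics/scene0.png")[140:400,200:480]
a=cv2.resize(a,(800,None) if 0 else (700,600),interpolation=cv2.INTER_CUBIC)
cv2.imwrite("pics/c0.png",a)
cv2.imwrite("pics/c1.png",cv2.resize(b,(646,600),interpolation=cv2.INTER_CUBIC))
E
```

```text
(no output)
```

View pics/c0.png

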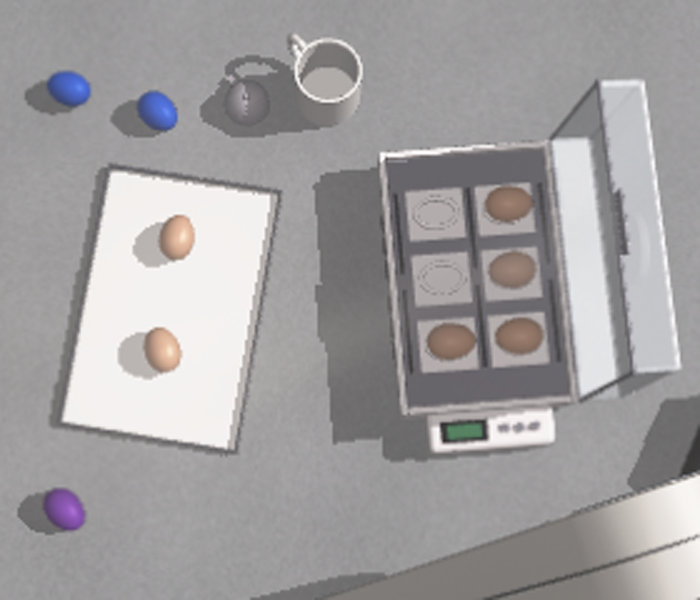

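View pics/c1.png

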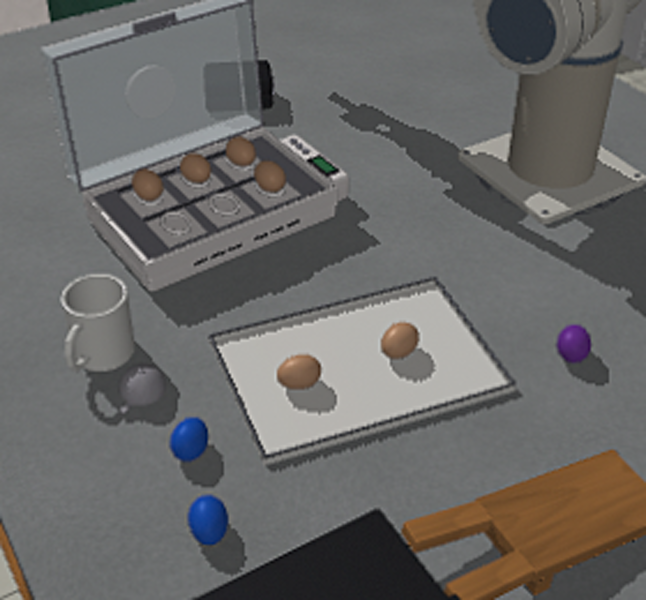

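Top view: the brown tray eggs are at pixels (254,271) and (259,226). The look-alikes off the tray are blue at (217,165) and (252,174), and purple at (214,333). So I take the two brown eggs on the tray. The empty cups are at (365,213) and (368,242), in the row away from the hinge.

```bash
cat >> h.py <<'E'
def go(pos,yaw,o=None):
    """yaw: world direction angle of tool y (mod pi), tool down. prints delta in tool axes"""
    o=o or ctrl.get_obs(); p=np.array(o["ee_pos"]); r=R.from_rotvec(o["orientation"])
    c=[]
    for k in (0,np.pi):
        y=np.array([np.cos(yaw+k),np.sin(yaw+k),0]); z=np.array([0,0,-1.]); x=np.cross(y,z)
        t=(r.inv()*R.from_matrix(np.c_[x,y,z])).as_rotvec(); c.append(t)
    for t in sorted(c,key=np.linalg.norm):
        print("shift",r.inv().apply(np.array(pos)-p).round(1),"turn",t.round(3),"rows",np.linalg.norm(np.array(pos)-p)/41.7,np.linalg.norm(t)/.125)
E
python3 - <<'E'
from h import *
o=ctrl.get_obs(); r=R.from_rotvec(o["orientation"])
print(r.as_matrix().round(3).tolist(), o["qpos"])
im=get_image("wrist"); C=np.array(im["pose"])
print("cam in tool",(r.inv().apply(C[:3,3]-o["ee_pos"])).round(1),(r.inv().as_matrix()@C[:3,:3]).round(2).tolist(),im["K"][0][0])
go([545,-140,390],0.0)
E
```

```text
[[0.95, 0.312, 0.0], [0.312, -0.95, -0.0], [-0.0, 0.0, -1.0]] [-1.27301224e+00  4.23068008e-01  1.62989664e+00 -2.24330982e-06
  1.08858051e+00 -1.90065598e-02]
cam in tool [  78.     0.9 -162.4] [[-0.0, -0.96, -0.28], [1.0, -0.0, 0.0], [-0.0, -0.28, 0.96]] 389.1486012517106
shift [ 474.2 -322.2 -167.3] turn [ 0.     0.    -1.254] rows 14.322620520895793 10.032221153010836
shift [ 474.2 -322.2 -167.3] turn [ 0.    -0.     1.888] rows 14.322620520895793 15.100520080405907
```

Request:
servo_tool([
  [[0,0,-40],[0,0,0]],
  [[0,0,-80],[0,0,0]],
  [[10,-8,-118],[0,0,0]],
  [[40,-30,-118],[0,0,0]],
  [[72,-54,-118],[0,0,0]],
])

```text
t: 1.07
ee_pos: [246.6, -521.5, 343.6]
orientation: [3.097, 0.49, 0.002]
ft_force: [0.3, 0.4, 0.2]
width: 87.9
grasp_force: 0.0
```

Request:
servo_tool([
  [[32,-24,0],[0,0,0]],
  [[64,-48,0],[0,0,0]],
  [[96,-72,0],[0,0,0]],
  [[128,-96,0],[0,0,0]],
  [[160,-120,0],[0,0,0]],
])

```text
t: 1.48
ee_pos: [361.6, -354.6, 340.9]
orientation: [3.102, 0.495, 0.001]
ft_force: [1.4, -0.2, 0.7]
width: 88.0
grasp_force: 0.0
```

Request:
servo_tool([
  [[32,-24,0],[0,0,-0.12]],
  [[64,-48,0],[0,0,-0.24]],
  [[96,-72,0],[0,0,-0.36]],
  [[128,-96,0],[0,0,-0.48]],
  [[160,-120,0],[0,0,-0.6]],
])

```text
t: 1.9
ee_pos: [476.4, -190.6, 341.0]
orientation: [2.813, 1.398, 0.001]
ft_force: [0.8, -0.1, -0.3]
width: 88.0
grasp_force: 0.0
```

```bash
python3 - <<'E'
from h import *
print(ctrl.get_obs()["ee_pos"],ctrl.get_obs()["qpos"])
go([545,-95,340],0.0)
E
```

```text
[ 476.37759321 -190.56659365  340.99468319] [-4.03704021e-01  1.31289008e-01  1.74560049e+00 -4.49106855e-05
  1.26399790e+00  2.44413820e-01]
shift [117.6  -3.    1. ] turn [ 0.001  0.    -0.648] rows 2.821493291492697 5.184837306879391
shift [117.6  -3.    1. ] turn [ 0.000e+00 -1.000e-03  2.493e+00] rows 2.821493291492697 19.94790722977718
```

Request:
servo_tool([
  [[30,0,0],[0,0,-0.12]],
  [[60,-1,0],[0,0,-0.24]],
  [[90,-2,0],[0,0,-0.36]],
  [[118,-3,0],[0,0,-0.48]],
  [[118,-3,0],[0,0,-0.6]],
])

```text
t: 2.32
ee_pos: [547.3, -93.4, 340.7]
orientation: [2.271, 2.171, 0.003]
ft_force: [0.1, -0.2, -0.8]
width: 88.1
grasp_force: 0.0
```

Request:
servo_tool([
  [[0,0,0],[0,0,-0.048]],
  [[0,0,0],[0,0,-0.048]],
])

```text
t: 2.48
ee_pos: [545.2, -96.3, 340.5]
orientation: [-2.225, -2.218, 0.0]
ft_force: [-0.4, 0.5, -0.1]
width: 87.6
grasp_force: 0.0
```

```bash
python3 - <<'E'
from h import *
o=ctrl.get_obs();print(o["ee_pos"],o["orientation"])
im=get_image("wrist"); cv2.imwrite("pics/w1.png",im["frame"])
def show(q):
  for r in finder.silhouettes(q,im):
    if r["score"]<.3: continue
    P=world(im,r["mask"]); b=r["rect"]
    lo,hi=(58,66) if q=="cup_1" else (70,110)
    T=P[(P[:,2]>lo)&(P[:,2]<hi)][:,:2].astype(np.float32)
    if len(T)<20: continue
    (c,s,a)=cv2.minAreaRect(T)
    print(q,round(r["score"],2),int(b[0]*640),int(b[1]*480),len(T),"rect",np.round(c,1),np.round(s,1),round(a,1),"mid",(T.min(0)/2+T.max(0)/2).round(1),"top",np.percentile(P[:,2],98).round(1))
show("cup_1"); show("egg_1")
E
```

```text
[545.21913678 -96.26190275 340.54990875] [-2.22471998e+00 -2.21789479e+00  2.21405129e-04]
cup_1 0.96 374 204 499 rect [ 611.3 -105.8] [39.4 53.3] 2.0 mid [ 611.5 -105.9] top 62.9
cup_1 0.72 244 210 97 rect [ 461.9 -105.3] [16.4 43.6] 42.4 mid [ 456.7 -108.6] top 63.6
cup_1 0.64 315 275 43 rect [ 544.3 -174.7] [ 8.1 32. ] 59.6 mid [ 542.3 -177.1] top 61.2
cup_1 0.6 380 269 129 rect [ 609.7 -175.2] [41.  19.6] 32.7 mid [ 614.6 -178.7] top 62.6
cup_1 0.59 250 276 72 rect [ 466.  -185.1] [14.1 40.3] 51.9 mid [ 461.7 -188.3] top 62.0
cup_1 0.55 309 205 501 rect [ 531.6 -111.4] [53.4 39.5] 89.6 mid [ 531.5 -111.4] top 62.9
egg_1 0.93 380 279 1345 rect [ 616.2 -190.7] [54.1 40.9] 84.0 mid [ 616.3 -190.8] top 97.8
egg_1 0.79 237 219 1498 rect [ 452.9 -118.2] [41.1 55.2] 2.0 mid [ 452.7 -118.1] top 97.8
egg_1 0.72 316 278 1310 rect [ 537.4 -191.6] [44.1 50.3] 38.6 mid [ 537.5 -192.5] top 98.0
egg_1 0.71 248 285 1336 rect [ 458.5 -197.8] [40.4 54.6] 11.2 mid [ 458.3 -197.6] top 97.9
```

View pics/w1.png

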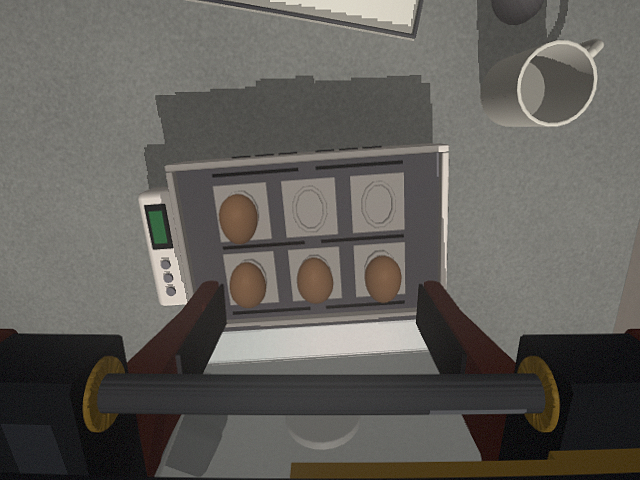

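The wrist view shows empty cups at (309,205) and (374,204), each next to a filled one. That puts them at (531.6,-111.4) and (611.4,-105.8), with incubator yaw about 0.07. Next I look at the tray from above.

Request:
servo_tool([
  [[38,-2,0],[0,0,0]],
  [[76,-6,0],[0,0,0]],
  [[114,-10,0],[0,0,0]],
  [[150,-12,0],[0,0,0]],
  [[186,-14,10],[0,0,0]],
])

```text
t: 3.05
ee_pos: [532.8, 90.4, 332.6]
orientation: [2.23, 2.21, 0.005]
ft_force: [1.4, 0.5, 0.8]
width: 87.6
grasp_force: 0.0
```

Request:
servo_tool([
  [[36,-2,16],[0,0,0]],
  [[72,-6,34],[0,0,0]],
  [[108,-10,52],[0,0,0]],
  [[144,-11,70],[0,0,0]],
  [[160,-11,80],[0,0,0]],
])

```text
t: 3.47
ee_pos: [521.0, 252.0, 248.9]
orientation: [-2.228, -2.213, 0.001]
ft_force: [-0.7, -0.3, -0.6]
width: 87.8
grasp_force: 0.0
```

Request:
servo_tool([
  [[0,0,0],[0,0,0]],
  [[0,0,0],[0,0,0]],
])

```text
t: 3.63
ee_pos: [521.7, 249.3, 250.2]
orientation: [-2.227, -2.215, 0.002]
ft_force: [-0.3, 0.1, -0.3]
width: 87.8
grasp_force: 0.0
```

```bash
cat >> h.py <<'E'
def eggs(im,show=True):
    K=np.array(im["K"]);D=np.array(im["dist"]);C=np.array(im["pose"]);out=[]
    from scipy.optimize import least_squares
    for r in finder.silhouettes("egg_1",im):
        P=world(im,r["mask"]); 
        if r["score"]<.3 or len(P)<100: continue
        P=P[P[:,2]>np.percentile(P[:,2],98)-20]
        m=P.mean(0); 
        def f(x): # two half ellipsoids, measured along the axis
            a=np.array([np.cos(x[3]),np.sin(x[3]),0]); d=P-x[:3]; s=d@a; L=np.where(s>0,31.5,25.5)
            q=np.sqrt(((d-np.outer(s,a))**2).sum(1))
            return (np.hypot(s/L,q/21.5)-1)*24
        s=min((least_squares(f,[m[0],m[1],P[:,2].max()-21.5,t],loss="soft_l1") for t in np.arange(8)*np.pi/4),key=lambda s:s.cost)
        b=r["rect"]; out.append(s.x)
        print("egg",round(r["score"],2),int(b[0]*640),int(b[1]*480),"fit",s.x.round(2),"rms",np.sqrt(2*s.cost/len(P)).round(2),"bgr",im["frame"][r["mask"]].mean(0).round(),len(P))
    return out
E
python3 - <<'E'
from h import *
o=ctrl.get_obs();print(o["ee_pos"],o["orientation"])
im=get_image("wrist"); cv2.imwrite("pics/w2.png",im["frame"]); eggs(im)
E
```

```text
[521.74717387 249.28117656 250.16874419] [-2.22744561 -2.21508242  0.00230958]
egg 0.92 389 245 fit [589.15 208.13  24.67   6.12] rms 0.56 bgr [ 73.  92. 117.] 1700
egg 0.89 53 116 fit [264.28 340.44  21.78   3.89] rms 0.67 bgr [83. 26. 63.] 2153
egg 0.73 255 227 fit [4.5019e+02 2.2323e+02 2.4720e+01 3.4000e-01] rms 0.56 bgr [ 75.  95. 120.] 1756
egg 0.56 545 216 fit [757.13 235.89  21.72   3.89] rms 0.68 bgr [95. 47. 27.] 1783
egg 0.56 593 104 fit [785.49 343.79  21.56   1.19] rms 0.69 bgr [93. 43. 22.] 2225
```

View pics/w2.png

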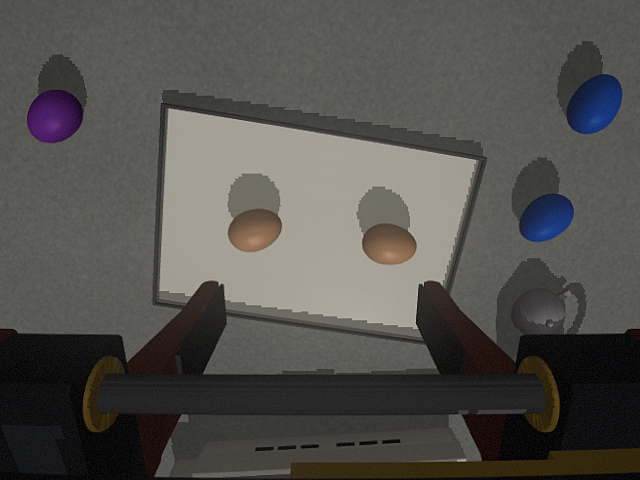

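The tray eggs fit well: origins at z 24.7, as given. Pixels (389,245) and (255,227) are the plain brown ones, and the blue and purple eggs lie outside the tray. I take the egg at (589,208) first.

Request:
servo_tool([
  [[-8,13,30],[0,0,-0.12]],
  [[-16,26,60],[0,0,-0.24]],
  [[-24,39,90],[0,0,-0.36]],
  [[-32,52,120],[0,0,-0.48]],
  [[-41,67,150],[0,0,-0.6]],
])

```text
t: 4.15
ee_pos: [590.2, 206.0, 100.8]
orientation: [1.468, 2.776, 0.002]
ft_force: [0.9, 0.2, 0.7]
width: 87.6
grasp_force: 0.0
```

Request:
servo_tool([
  [[0,0,0],[0,0,-0.12]],
  [[0,0,0],[0,0,-0.24]],
  [[0,0,0],[0,0,-0.36]],
  [[0,0,0],[0,0,-0.48]],
  [[0,0,0],[0,0,-0.6]],
])

```text
t: 4.57
ee_pos: [590.0, 206.1, 101.9]
orientation: [0.584, 3.085, 0.001]
ft_force: [0.6, 0.3, -0.4]
width: 87.7
grasp_force: 0.0
```

Request:
servo_tool([
  [[0,0,0],[0,0,-0.12]],
  [[0,0,0],[0,0,-0.208]],
  [[0,0,0],[0,0,-0.208]],
  [[0,0,0],[0,0,-0.208]],
])

```text
t: 4.9
ee_pos: [589.7, 206.6, 101.7]
orientation: [0.272, 3.128, 0.001]
ft_force: [-1.0, -0.1, -1.1]
width: 87.9
grasp_force: 0.0
```

```bash
python3 - <<'E'
from h import *
o=ctrl.get_obs();print(o["ee_pos"],o["qpos"])
go([589.15,208.1,7],1.408)
E
```

```text
[589.69412681 206.63959139 101.71846029] [ 3.18054421e-01  5.74211076e-01  1.70337985e+00 -1.40048766e-04
  8.62497997e-01 -1.07903826e+00]
shift [ 0.9  1.3 94.7] turn [ 0.001  0.001 -0.011] rows 2.2717333557521795 0.08736668796847717
shift [ 0.9  1.3 94.7] turn [ 2.000e-03 -1.000e-03  3.131e+00] rows 2.2717333557521795 25.046210922635762
```

Request:
servo_tool([
  [[1,1,35],[0,0,-0.01]],
  [[1,1,65],[0,0,-0.01]],
  [[1,1,85],[0,0,-0.01]],
  [[1,1,94],[0,0,-0.01]],
  [[1,1,94],[0,0,-0.01]],
])

```text
t: 5.32
ee_pos: [587.3, 208.1, 5.1]
orientation: [-0.253, -3.129, 0.002]
ft_force: [-0.6, 0.0, 0.6]
width: 88.2
grasp_force: 0.0
```

Request:
servo_tool([
  [[0,0,0],[0,0,0]],
  [[0,0,0],[0,0,0]],
  [[0,0,0],[0,0,0]],
  [[0,0,0],[0,0,0]],
  [[0,0,0],[0,0,0]],
], grip=1)

```text
t: 5.73
ee_pos: [588.6, 209.2, 7.7]
orientation: [0.249, 3.13, 0.001]
ft_force: [0.2, -0.1, -0.3]
width: 57.8
grasp_force: 0.0
```

Request:
servo_tool([
  [[0,0,0],[0,0,0]],
  [[0,0,0],[0,0,0]],
  [[0,0,0],[0,0,0]],
])

```text
t: 5.98
ee_pos: [588.2, 209.0, 6.9]
orientation: [0.249, 3.131, 0.0]
ft_force: [0.1, 0.0, 2.1]
width: 42.0
grasp_force: 30.0
```

Request:
servo_tool([
  [[0,0,-15],[0,0,0]],
  [[0,0,-45],[0,0,0]],
  [[0,0,-85],[0,0,0]],
  [[0,0,-120],[0,0,0]],
  [[0,0,-140],[0,0,0]],
])

```text
t: 6.4
ee_pos: [589.6, 209.5, 151.7]
orientation: [0.249, 3.127, 0.003]
ft_force: [1.2, -0.0, -0.8]
width: 42.1
grasp_force: 30.0
```

Request:
servo_tool([
  [[-6,-25,0],[0,0,0.1]],
  [[-14,-60,0],[0,0,0.22]],
  [[-23,-98,0],[0,0,0.34]],
  [[-33,-140,0],[0,0,0.46]],
  [[-42,-178,0],[0,0,0.58]],
])

```text
t: 6.82
ee_pos: [601.2, 25.1, 147.9]
orientation: [1.141, 2.926, 0.0]
ft_force: [-0.3, 0.7, -0.6]
width: 41.9
grasp_force: 30.0
```

Request:
servo_tool([
  [[-28,-26,0],[0,0,0.12]],
  [[-54,-50,0],[0,0,0.24]],
  [[-76,-70,0],[0,0,0.36]],
  [[-90,-82,0],[0,0,0.48]],
  [[-96,-88,0],[0,0,0.6]],
])

```text
t: 7.23
ee_pos: [613.2, -106.1, 147.8]
orientation: [1.959, 2.454, 0.0]
ft_force: [0.7, 0.8, -0.9]
width: 42.1
grasp_force: 30.0
```

```bash
python3 - <<'E'
from h import *
o=ctrl.get_obs();print(o["ee_pos"],o["width"],o["grasp_force"])
go([611.4,-105.8,80],0.07)
E
```

```text
[ 613.24797048 -106.06851559  147.75812556] 42.1385386679217 29.99408472329378
shift [ 0.7 -1.8 67.8] turn [0.001 0.001 0.153] rows 1.6255120530410112 1.2279088139173406
shift [ 0.7 -1.8 67.8] turn [-1.000e-03  1.000e-03 -2.988e+00] rows 1.6255120530410112 23.904864861548152
```

Request:
servo_tool([
  [[1,-1,20],[0,0,0.08]],
  [[1,-2,40],[0,0,0.153]],
  [[1,-2,50],[0,0,0.153]],
  [[1,-2,60],[0,0,0.153]],
  [[1,-2,60],[0,0,0.153]],
])

```text
t: 7.65
ee_pos: [609.8, -102.2, 85.3]
orientation: [-2.128, -2.308, 0.002]
ft_force: [0.1, 0.7, -0.5]
width: 42.0
grasp_force: 30.0
```

```bash
python3 - <<'E'
from h import *
o=ctrl.get_obs();print(o["ee_pos"],o["width"],o["grasp_force"])
go([611.4,-105.8,59],0.07)
im=get_image("wrist"); cv2.imwrite("pics/w3.png",im["frame"]); eggs(im)
E
```

```text
[ 609.81613914 -102.21817056   85.25834435] 41.96639421982746 29.999998100101948
shift [-3.7  1.4 26.3] turn [-0.003 -0.001  0.011] rows 0.6366618633284238 0.09370044840733398
shift [-3.7  1.4 26.3] turn [ 1.00e-03 -4.00e-03 -3.13e+00] rows 0.6366618633284238 25.04178218743094
egg 0.92 59 440 fit [ 457.42 -203.69   77.12    1.44] rms 0.6 bgr [49. 68. 92.] 1227
egg 0.9 321 320 fit [ 610.06 -104.17  103.03    4.8 ] rms 0.47 bgr [ 76. 103. 137.] 9340
egg 0.81 321 439 fit [ 617.78 -189.6    76.22    4.79] rms 0.55 bgr [ 66.  90. 120.] 3454
egg 0.74 25 293 fit [ 451.28 -123.17   76.81   39.01] rms 0.92 bgr [54. 72. 96.] 3617
egg 0.47 596 71 fit [762.5   12.89  54.31   1.99] rms 1.03 bgr [101. 108. 112.] 3520
```

View pics/w3.png

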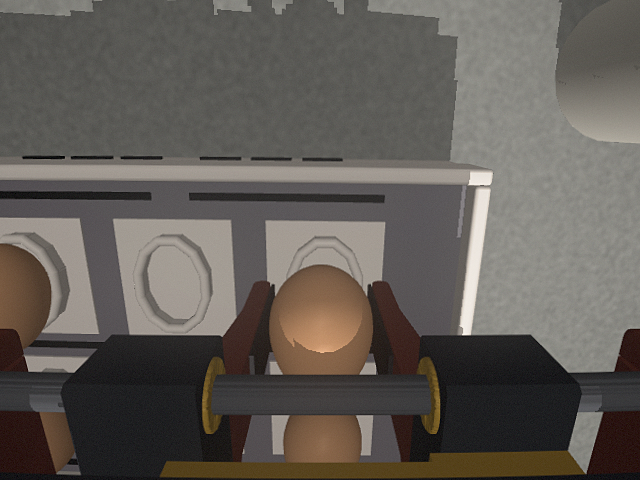

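Wrist view: the held egg at (321,320) sits over the right-hand empty cup, with the other empty cup visible at (172,285). It is within 2 mm, so I lower it gently.

Request:
servo_tool([
  [[-1.5,1.5,8],[0,0,0.01]],
  [[-1.5,1.5,14],[0,0,0.01]],
  [[-1.5,1.5,20],[0,0,0.01]],
  [[-1.5,1.5,23],[0,0,0.01]],
  [[-1.5,1.5,23],[0,0,0.01]],
])

```text
t: 8.17
ee_pos: [611.9, -103.8, 62.7]
orientation: [-2.142, -2.296, 0.001]
ft_force: [-0.5, 0.5, -0.2]
width: 42.1
grasp_force: 30.0
```

Request:
servo_tool([
  [[0,0,0.7],[0,0,0]],
  [[0,0,1.4],[0,0,0]],
  [[0,0,2],[0,0,0]],
  [[0,0,2],[0,0,0]],
  [[0,0,2],[0,0,0]],
])

```text
t: 8.58
ee_pos: [612.6, -104.0, 61.8]
orientation: [2.143, 2.297, 0.0]
ft_force: [1.2, 0.0, -0.4]
width: 42.0
grasp_force: 30.0
```

Request:
servo_tool([
  [[0,0,0.5],[0,0,0]],
  [[0,0,1],[0,0,0]],
  [[0,0,1.5],[0,0,0]],
  [[0,0,1.5],[0,0,0]],
])

```text
t: 8.92
ee_pos: [612.5, -104.0, 60.1]
orientation: [-2.143, -2.297, 0.0]
ft_force: [0.4, -0.5, -0.0]
width: 41.7
grasp_force: 30.0
```

```bash
python3 - <<'E'
from h import *
o=ctrl.get_obs();print(o["ee_pos"],o["ft_force"])
im=get_image("wrist"); eggs(im)
E
```

```text
[ 612.46395186 -103.96467137   60.10131598] [ 0.40848067 -0.45504459 -0.02160064]
egg 0.94 319 443 fit [ 615.6  -194.73   76.54   -4.85] rms 0.98 bgr [ 58.  78. 103.] 2375
egg 0.93 321 320 fit [ 612.63 -105.87   77.82    4.78] rms 0.47 bgr [ 72.  96. 128.] 9303
egg 0.71 5 307 fit [ 495.4  -123.05   61.19    8.56] rms 0.73 bgr [45. 59. 78.] 353
```

Request:
servo_tool([
  [[0,-0.7,0.5],[0,0,0]],
  [[0,-0.7,1],[0,0,0]],
  [[0,-0.7,1.5],[0,0,0]],
  [[0,-0.7,1.5],[0,0,0]],
  [[0,-0.7,1.5],[0,0,0]],
])

```text
t: 9.43
ee_pos: [611.8, -104.1, 58.6]
orientation: [-2.143, -2.297, 0.0]
ft_force: [0.5, 0.6, -0.9]
width: 42.1
grasp_force: 30.0
```

Request:
servo_tool([
  [[0,0,0],[0,0,0]],
  [[0,0,0],[0,0,0]],
  [[0,0,0],[0,0,0]],
  [[0,0,0],[0,0,0]],
  [[0,0,0],[0,0,0]],
], grip=-0.35)

```text
t: 9.85
ee_pos: [611.9, -104.0, 58.7]
orientation: [2.143, 2.297, 0.0]
ft_force: [-0.6, 0.1, -0.3]
width: 59.2
grasp_force: 0.0
```

```bash
python3 - <<'E'
from h import *
o=ctrl.get_obs();print(o["ee_pos"],o["ft_force"],o["width"])
im=get_image("wrist"); eggs(im)
E
```

```text
[ 611.87661069 -104.03928652   58.73603271] [-0.63576272  0.06173904 -0.25816571] 59.1908942070564
egg 0.89 319 319 fit [ 611.91 -105.97   76.18    4.78] rms 0.47 bgr [ 71.  95. 126.] 9309
egg 0.74 6 306 fit [ 444.49 -122.67   74.43    6.82] rms 1.48 bgr [49. 63. 80.] 321
```

Request:
servo_tool([
  [[0,0,-12],[0,0,0]],
  [[0,0,-40],[0,0,0]],
  [[0,0,-80],[0,0,0]],
  [[0,0,-110],[0,0,0]],
  [[0,0,-120],[0,0,0]],
])

```text
t: 10.37
ee_pos: [614.5, -104.5, 184.7]
orientation: [2.139, 2.292, 0.007]
ft_force: [0.7, 0.3, -0.2]
width: 59.1
grasp_force: 0.0
```

Request:
servo_tool([
  [[37,-15,0],[0,0,0.12]],
  [[74,-30,0],[0,0,0.24]],
  [[111,-45,0],[0,0,0.36]],
  [[148,-60,0],[0,0,0.48]],
  [[185,-76,0],[0,0,0.6]],
], grip=-1)

```text
t: 10.78
ee_pos: [522.9, 75.0, 179.0]
orientation: [-2.727, -1.56, -0.0]
ft_force: [-0.1, 0.8, 0.8]
width: 86.8
grasp_force: 0.0
```

Request:
servo_tool([
  [[20,-30,0],[0,0,0.12]],
  [[40,-60,0],[0,0,0.24]],
  [[60,-90,0],[0,0,0.36]],
  [[80,-120,0],[0,0,0.48]],
  [[91,-138,10],[0,0,0.6]],
])

```text
t: 11.2
ee_pos: [450.0, 224.2, 170.3]
orientation: [-3.061, -0.701, -0.005]
ft_force: [-0.2, -0.2, 1.0]
width: 87.8
grasp_force: 0.0
```

Request:
servo_tool([
  [[0,0,20],[0,0,0.1]],
  [[0,0,40],[0,0,0.1]],
  [[0,0,60],[0,0,0.1]],
  [[0,0,60],[0,0,0.1]],
])

```text
t: 11.53
ee_pos: [448.0, 220.9, 106.0]
orientation: [3.091, 0.556, -0.009]
ft_force: [-0.6, -0.6, 0.9]
width: 87.7
grasp_force: 0.0
```

```bash
python3 - <<'E'
from h import *
o=ctrl.get_obs();print(o["ee_pos"],o["ft_force"],o["width"],o["qpos"])
im=get_image("wrist"); E=eggs(im)
go([450.2,223.2,7],-1.231)
E
```

```text
[447.97161191 220.86525171 105.9752125 ] [-0.6114891  -0.58746354  0.86626538] 87.72749248514667 [ 4.34239035e-01  4.23077593e-01  1.97813103e+00 -1.83175954e-05
  7.46073232e-01  1.64926848e+00]
egg 0.81 316 237 fit [4.5082e+02 2.2325e+02 2.4630e+01 3.4000e-01] rms 0.48 bgr [ 64.  84. 109.] 4342
shift [  1.   -1.6 101.6] turn [0.    0.002 0.015] rows 2.4369427987255396 0.12322572763242207
shift [  1.   -1.6 101.6] turn [-3.000e-03  0.000e+00 -3.126e+00] rows 2.4369427987255396 25.01020307551199
```

Request:
servo_tool([
  [[1,-1,35],[0,0,0.015]],
  [[1,-1,65],[0,0,0.015]],
  [[1,-1,88],[0,0,0.015]],
  [[1,-1,98],[0,0,0.015]],
  [[1,-1,98],[0,0,0.015]],
])

```text
t: 12.05
ee_pos: [450.6, 222.5, 9.9]
orientation: [3.096, 0.531, -0.003]
ft_force: [0.7, 0.7, 1.4]
width: 87.9
grasp_force: 0.0
```

Request:
servo_tool([
  [[0,0,0],[0,0,0]],
  [[0,0,0],[0,0,0]],
])

```text
t: 12.22
ee_pos: [452.2, 223.4, 12.2]
orientation: [-3.096, -0.531, -0.004]
ft_force: [-0.2, 0.2, 1.0]
width: 88.0
grasp_force: 0.0
```

```bash
python3 - <<'E'
from h import *
print(ctrl.get_obs()["ee_pos"]); go([450.6,223.2,7],-1.231)
E
```

```text
[452.22606736 223.40666623  12.24448769]
shift [-1.6 -0.3  5.2] turn [-0.    -0.002  0.   ] rows 0.13176679473812086 0.020072226561210604
shift [-1.6 -0.3  5.2] turn [ 0.004 -0.    -3.141] rows 0.13176679473812086 25.13177181399258
```

Request:
servo_tool([
  [[-1,0,3],[0,0,0]],
  [[-1,0,4.5],[0,0,0]],
  [[-1,0,4.5],[0,0,0]],
])

```text
t: 12.47
ee_pos: [450.3, 222.7, 6.7]
orientation: [-3.096, -0.532, -0.001]
ft_force: [0.1, 0.1, 0.1]
width: 87.8
grasp_force: 0.0
```

Request:
servo_tool([
  [[0,0,0],[0,0,0]],
  [[0,0,0],[0,0,0]],
  [[0,0,0],[0,0,0]],
  [[0,0,0],[0,0,0]],
  [[0,0,0],[0,0,0]],
], grip=1)

```text
t: 12.88
ee_pos: [450.1, 222.6, 6.2]
orientation: [3.096, 0.532, -0.0]
ft_force: [-1.2, -0.3, 0.6]
width: 57.7
grasp_force: 0.0
```

Request:
servo_tool([
  [[0,0,0],[0,0,0]],
  [[0,0,0],[0,0,0]],
  [[0,0,0],[0,0,0]],
  [[0,0,0],[0,0,0]],
])

```text
t: 13.22
ee_pos: [450.1, 222.6, 6.2]
orientation: [-3.096, -0.532, 0.0]
ft_force: [-0.1, 0.6, 0.1]
width: 42.1
grasp_force: 30.0
```

Request:
servo_tool([
  [[0,0,-15],[0,0,0]],
  [[0,0,-45],[0,0,0]],
  [[0,0,-85],[0,0,0]],
  [[0,0,-120],[0,0,0]],
  [[0,0,-140],[0,0,0]],
])

```text
t: 13.63
ee_pos: [451.2, 223.1, 149.6]
orientation: [-3.095, -0.531, -0.006]
ft_force: [1.7, 1.0, 0.0]
width: 42.2
grasp_force: 30.0
```

Request:
servo_tool([
  [[-3,25,0],[0,0,-0.12]],
  [[-6,60,0],[0,0,-0.24]],
  [[-10,100,0],[0,0,-0.36]],
  [[-15,145,0],[0,0,-0.48]],
  [[-19,188,0],[0,0,-0.6]],
])

```text
t: 14.05
ee_pos: [490.0, 57.8, 146.3]
orientation: [-2.822, -1.38, -0.0]
ft_force: [-0.0, 0.8, -0.6]
width: 42.1
grasp_force: 30.0
```

Request:
servo_tool([
  [[-28,33,0],[0,0,-0.12]],
  [[-54,64,0],[0,0,-0.24]],
  [[-76,90,0],[0,0,-0.36]],
  [[-92,108,0],[0,0,-0.48]],
  [[-100,118,0],[0,0,-0.6]],
])

```text
t: 14.47
ee_pos: [521.3, -95.8, 146.2]
orientation: [2.31, 2.128, -0.0]
ft_force: [0.2, 0.1, 0.0]
width: 41.7
grasp_force: 30.0
```

Request:
servo_tool([
  [[0,0,0],[0,0,-0.1]],
  [[0,0,20],[0,0,-0.1]],
  [[0,0,40],[0,0,-0.1]],
  [[0,0,58],[0,0,-0.1]],
  [[0,0,58],[0,0,-0.1]],
])

```text
t: 14.88
ee_pos: [518.4, -92.0, 85.3]
orientation: [-2.202, -2.234, 0.005]
ft_force: [0.1, -0.9, -0.3]
width: 42.4
grasp_force: 30.0
```

Request:
servo_tool([
  [[0,0,0],[0,0,0]],
  [[0,0,0],[0,0,0]],
])

```text
t: 15.05
ee_pos: [521.3, -92.4, 88.8]
orientation: [2.205, 2.237, 0.0]
ft_force: [0.2, -0.3, -1.2]
width: 41.9
grasp_force: 30.0
```

```bash
python3 - <<'E'
from h import *
o=ctrl.get_obs();print(o["ee_pos"],o["width"],o["grasp_force"])
im=get_image("wrist"); cv2.imwrite("pics/w4.png",im["frame"]); E=eggs(im)
go([531.6,-111.4,59],0.07)
E
```

```text
[521.30169129 -92.39708124  88.81424711] 41.870705354449655 29.99995820224285
egg 0.9 183 310 fit [ 451.84 -122.15   77.47   -4.8 ] rms 1.67 bgr [ 74.  97. 127.] 3529
egg 0.81 501 306 fit [ 611.96 -106.25   76.17  -58.04] rms 0.74 bgr [ 74.  98. 129.] 4846
egg 0.79 320 309 fit [521.37 -92.47 107.4    1.58] rms 0.45 bgr [ 97. 131. 173.] 10724
egg 0.76 347 437 fit [ 537.81 -196.62   77.06   -4.61] rms 0.77 bgr [ 70.  94. 125.] 3064
shift [-19.1   9.6  30.3] turn [ 0.002  0.    -0.055] rows 0.8892275235114895 0.4427371032809801
shift [-19.1   9.6  30.3] turn [ 1.000e-03 -3.000e-03  3.086e+00] rows 0.8892275235114895 24.690257684872677
```

Request:
servo_tool([
  [[-10,5,0],[0,0,-0.03]],
  [[-19,9.5,2],[0,0,-0.055]],
  [[-19,9.5,12],[0,0,-0.055]],
  [[-19,9.5,20],[0,0,-0.055]],
  [[-19,9.5,25],[0,0,-0.055]],
])

```text
t: 15.57
ee_pos: [529.9, -110.8, 62.3]
orientation: [-2.143, -2.296, 0.001]
ft_force: [-1.0, -0.2, -0.8]
width: 41.8
grasp_force: 30.0
```

Request:
servo_tool([
  [[0,0,0],[0,0,0]],
  [[0,0,0],[0,0,0]],
  [[0,0,0],[0,0,0]],
])

```text
t: 15.82
ee_pos: [530.4, -110.9, 63.1]
orientation: [-2.142, -2.297, 0.0]
ft_force: [-0.2, -0.1, -1.8]
width: 41.9
grasp_force: 30.0
```

```bash
python3 - <<'E'
from h import *
o=ctrl.get_obs();print(o["ee_pos"],o["width"],o["ft_force"])
im=get_image("wrist"); E=eggs(im)
go([531.6,-111.4,58],0.07)
E
```

```text
[ 530.36793962 -110.87230257   63.05917334] 41.850641128492626 [-0.20049169 -0.07223953 -1.75070356]
egg 0.92 320 308 fit [528.81 -87.57 112.78   4.78] rms 2.93 bgr [ 77. 104. 137.] 10700
egg 0.85 512 309 fit [ 612.06 -106.18   76.14    4.79] rms 0.53 bgr [ 74.  99. 131.] 6797
egg 0.85 136 305 fit [472.81 -90.18 101.59   3.62] rms 2.66 bgr [ 75.  99. 130.] 6942
egg 0.78 323 437 fit [ 538.26 -196.67   77.34    1.7 ] rms 0.45 bgr [ 66.  89. 118.] 2986
shift [-0.5  0.9  5.3] turn [-0. -0. -0.] rows 0.129822450759519 0.002511183707397859
shift [-0.5  0.9  5.3] turn [-0.     0.     3.141] rows 0.129822450759519 25.130254855471403
```

Request:
servo_tool([
  [[-0.5,1,1.2],[0,0,0]],
  [[-0.5,1,2.4],[0,0,0]],
  [[-0.5,1,3.5],[0,0,0]],
  [[-0.5,1,4],[0,0,0]],
  [[-0.5,1,4],[0,0,0]],
])

```text
t: 16.33
ee_pos: [531.5, -111.6, 59.0]
orientation: [-2.143, -2.297, 0.0]
ft_force: [-0.0, 0.2, -0.7]
width: 41.9
grasp_force: 30.0
```

```bash
python3 - <<'E'
from h import *
o=ctrl.get_obs();print(o["ee_pos"],o["width"],o["ft_force"])
im=get_image("wrist"); cv2.imwrite("pics/w5.png",im["frame"]);eggs(im)
for r in finder.silhouettes("egg_1",im):
    P=world(im,r["mask"]); print([round(x,2) for x in r["rect"]],np.percentile(P,[2,50,98],axis=0).round(1).tolist())
E
```

```text
[ 531.53201343 -111.61850648   59.01689595] 41.93265783549736 [-0.03264247  0.23404503 -0.6620749 ]
egg 0.97 323 438 fit [ 538.24 -196.67   77.39    1.69] rms 0.43 bgr [ 65.  87. 115.] 2797
egg 0.94 320 308 fit [ 531.35 -107.47   77.54    4.77] rms 0.68 bgr [ 77. 104. 137.] 10757
egg 0.68 129 310 fit [471.24 -88.74 101.81  -2.57] rms 2.63 bgr [ 74.  99. 130.] 7152
egg 0.57 516 310 fit [ 612.08 -106.16   76.13    4.79] rms 0.53 bgr [ 74.  99. 130.] 7023
egg 0.5 490 281 fit [607.01 -98.83  45.73 113.73] rms 2.7 bgr [150. 158. 166.] 8329
egg 0.48 322 290 fit [ 5.2803e+02 -9.7960e+01  6.3070e+01  2.0000e-01] rms 2.59 bgr [157. 165. 174.] 5516
[0.51, 0.91, 0.13, 0.09] [[519.6, -180.3, 70.7], [535.7, -169.8, 82.5], [553.8, -165.3, 89.9]]
[0.5, 0.64, 0.17, 0.27] [[513.0, -123.5, 78.4], [530.8, -100.5, 93.3], [549.7, -81.4, 99.1]]
[0.2, 0.65, 0.17, 0.22] [[438.0, -120.4, 71.4], [457.6, -103.7, 89.3], [473.2, -91.2, 97.5]]
[0.81, 0.65, 0.18, 0.21] [[590.9, -110.6, 71.9], [604.8, -94.3, 89.2], [625.1, -81.4, 97.4]]
[0.77, 0.59, 0.23, 0.24] [[580.4, -127.0, 50.5], [595.5, -85.8, 52.1], [640.2, -72.3, 63.1]]
[0.5, 0.6, 0.22, 0.28] [[500.8, -139.2, 50.5], [530.7, -86.5, 51.9], [560.7, -77.0, 55.7]]
```

View pics/w5.png

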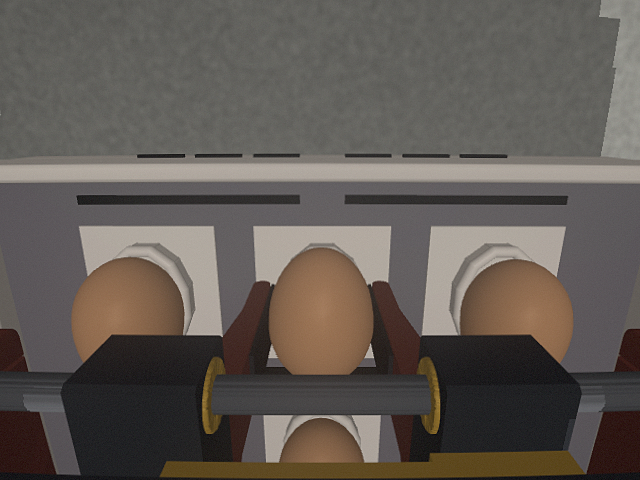

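View: the held egg at (320,308) is over its cup between the two seated eggs at (129,310) and (516,310), about 1.5 mm above its seat.

Request:
servo_tool([
  [[0,0,0.5],[0,0,0]],
  [[0,0,1],[0,0,0]],
  [[0,0,1.4],[0,0,0]],
  [[0,0,1.4],[0,0,0]],
  [[0,0,1.4],[0,0,0]],
])

```text
t: 16.9
ee_pos: [531.8, -111.6, 57.8]
orientation: [2.143, 2.297, 0.0]
ft_force: [0.3, -0.0, -0.3]
width: 41.9
grasp_force: 30.0
```

Request:
servo_tool([
  [[0,0,0],[0,0,0]],
  [[0,0,0],[0,0,0]],
  [[0,0,0],[0,0,0]],
  [[0,0,0],[0,0,0]],
  [[0,0,0],[0,0,0]],
], grip=-0.35)

```text
t: 17.32
ee_pos: [531.7, -111.6, 57.8]
orientation: [-2.143, -2.297, 0.0]
ft_force: [-0.3, 0.5, -0.0]
width: 59.1
grasp_force: 0.0
```

Request:
servo_tool([
  [[0,0,-12],[0,0,0]],
  [[0,0,-40],[0,0,0]],
  [[0,0,-80],[0,0,0]],
  [[0,0,-115],[0,0,0]],
  [[0,0,-115],[0,0,0]],
])

```text
t: 17.73
ee_pos: [535.7, -112.6, 180.1]
orientation: [2.136, 2.29, 0.009]
ft_force: [1.4, 0.1, 0.0]
width: 59.2
grasp_force: 0.0
```

```bash
python3 - <<'E'
from h import *
o=ctrl.get_obs();print(o["ee_pos"],o["width"],o["qpos"])
im=get_image("wrist"); cv2.imwrite("pics/w6.png",im["frame"]);eggs(im)
im=get_image("top")
for r in finder.silhouettes("lid",im)[:1]:
    P=world(im,r["mask"]); P=P[P[:,2]>90]
    c=np.array([534.5,-153.3]); ux=np.array([.998,.07]); uy=np.array([-.07,.998])
    y=(P[:,:2]-c)@uy; x=(P[:,:2]-c)@ux
    for z in range(100,290,20):
        m=abs(P[:,2]-z)<10; print(z,m.sum(),np.percentile(y[m],[5,50,95]).round() if m.sum()>5 else "",np.percentile(x[m],[2,98]).round() if m.sum()>5 else "")
    print(P[:,2].max())
E
```

```text
[ 535.73798857 -112.55085266  180.12946988] 59.237466700440855 [-2.28847459e-01  3.60886952e-01  1.84331044e+00  7.45703994e-05
  9.26081913e-01 -2.98410226e-01]
egg 0.95 311 230 fit [ 531.99 -111.8    76.13    1.63] rms 0.49 bgr [ 79. 103. 134.] 3692
egg 0.91 426 240 fit [ 612.01 -106.11   76.12    4.79] rms 0.52 bgr [ 76. 100. 131.] 3596
egg 0.89 313 338 fit [ 537.63 -195.98   76.43    1.68] rms 0.51 bgr [ 77. 101. 132.] 2928
egg 0.86 201 239 fit [ 452.36 -116.75   76.33    4.72] rms 0.54 bgr [ 76.  99. 131.] 3711
egg 0.76 202 326 fit [502.41 -86.68 241.74   4.85] rms 2.93 bgr [ 71.  94. 124.] 26
egg 0.64 417 337 fit [ 619.24 -195.84   77.     -4.67] rms 0.29 bgr [ 68.  88. 115.] 188
100 270 [-158. -156. -118.] [-160.  160.]
120 121 [-158. -156. -109.] [-161.  160.]
140 47 [-158. -128. -110.] [-161.  162.]
160 53 [-160. -132. -112.] [-161.  161.]
180 41 [-158. -130. -114.] [-162.  162.]
200 50 [-162. -129. -117.] [-161.  164.]
220 37 [-167. -129. -118.] [-161.  162.]
240 38 [-171. -134. -121.] [-162.  162.]
260 1504 [-177. -157. -131.] [-157.  156.]
280 812 [-170. -138. -125.] [-154.  154.]
509.13133539441674
```

Both eggs are seated: (612.0,-106.1,76.1) and (532.0,-111.8,76.1). The lid stands at about 1.65 rad. With the fingers shut, I go over and behind it.

Request:
servo_tool([
  [[0,0,-40],[0,0,0]],
  [[0,0,-80],[0,0,0]],
  [[0,0,-120],[0,0,0]],
  [[0,0,-162],[0,0,0]],
  [[0,0,-162],[0,0,0]],
], grip=1)

```text
t: 18.35
ee_pos: [534.8, -112.3, 341.4]
orientation: [2.137, 2.291, 0.008]
ft_force: [1.2, -0.2, 0.5]
width: 29.4
grasp_force: 0.0
```

Request:
servo_tool([
  [[-40,0,0],[0,0,0]],
  [[-80,0,0],[0,0,0]],
  [[-120,0,0],[0,0,0]],
  [[-160,0,0],[0,0,0]],
  [[-200,0,0],[0,0,0]],
])

```text
t: 18.77
ee_pos: [544.9, -312.6, 332.5]
orientation: [-2.14, -2.295, 0.001]
ft_force: [1.0, 0.1, -0.0]
width: 0.8
grasp_force: 0.0
```

Request:
servo_tool([
  [[-30,0,0],[0,0,0]],
  [[-55,0,0],[0,0,0]],
  [[-55,0,0],[0,0,0]],
  [[-55,0,0],[0,0,0]],
])

```text
t: 19.1
ee_pos: [548.6, -366.8, 332.0]
orientation: [-2.143, -2.292, 0.001]
ft_force: [0.5, -0.0, -0.8]
width: 0.3
grasp_force: 0.0
```

```bash
cat >> h.py <<'E'
def inc(p):
    d=np.array(p[:2])-[534.5,-153.3]; return np.round([d@[.998,.07],d@[-.07,.998],p[2]],1)
E
python3 - <<'E'
from h import *
o=ctrl.get_obs();print(inc(o["ee_pos"]),o["width"],o["orientation"])
im=get_image("top")
for r in finder.silhouettes("lid",im)[:1]:
    P=world(im,r["mask"]); Q=np.array([inc(p) for p in P])
    m=(abs(Q[:,2]-270)<18)&(abs(Q[:,0])>60)&(abs(Q[:,0])<140)
    print(np.percentile(Q[m],[2,50,98],axis=0))
for th in np.r_[1.65:0:-.1,0]:
    print(round(th,2),round(-105+185*np.cos(th)-52*np.sin(th)-10),round(62+185*np.sin(th)+52*np.cos(th)))
E
```

```text
[  -0.9 -214.   332. ] 0.27047420789890503 [-2.14256658e+00 -2.29209422e+00  5.86171110e-04]
[[  61.5  -177.86  260.52]
 [ 100.05 -151.95  268.55]
 [ 138.8  -125.53  277.46]]
1.65 -181 242
1.55 -163 248
1.45 -144 252
1.35 -125 254
1.25 -106 254
1.15 -87 252
1.05 -68 248
0.95 -50 243
0.85 -32 235
0.75 -15 226
0.65 1 215
0.55 16 203
0.45 29 189
0.35 41 174
0.25 51 158
0.15 60 141
0.05 67 123
0.0 70 114
```

Request:
servo_tool([
  [[0,0,35],[0,0,0]],
  [[0,0,65],[0,0,0]],
  [[0,0,90],[0,0,0]],
  [[10,0,90],[0,0,0]],
  [[20,0,90],[0,0,0]],
])

```text
t: 19.62
ee_pos: [547.4, -343.9, 243.7]
orientation: [-2.14, -2.295, 0.001]
ft_force: [0.0, 0.6, 0.0]
width: 0.3
grasp_force: 0.0
```

Request:
servo_tool([
  [[10,0,-1],[0,0,0]],
  [[20,0,-3],[0,0,0]],
  [[30,0,-5],[0,0,0]],
  [[40,0,-7],[0,0,0]],
  [[50,0,-9],[0,0,0]],
])

```text
t: 20.03
ee_pos: [545.4, -295.7, 255.9]
orientation: [2.14, 2.295, 0.001]
ft_force: [0.0, -3.6, 1.7]
width: 0.1
grasp_force: 1.7
```

```bash
python3 - <<'E'
from h import *
o=ctrl.get_obs();print(inc(o["ee_pos"]),o["width"],o["ft_force"],o["orientation"])
E
```

```text
[   0.9 -142.9  255.9] 0.057630875477395906 [ 0.0098517  -3.61573242  1.72070389] [2.14008297e+00 2.29481939e+00 1.15434732e-03]
```

Request:
servo_tool([
  [[12,0,-1],[0,0,0]],
  [[24,0,-2],[0,0,0]],
  [[37,0,-2],[0,0,0]],
  [[50,0,-1],[0,0,0]],
  [[63,0,2],[0,0,0]],
])

```text
t: 20.45
ee_pos: [540.2, -231.9, 252.0]
orientation: [2.143, 2.297, 0.001]
ft_force: [1.1, -2.0, 3.6]
width: 0.6
grasp_force: 1.5
```

Request:
servo_tool([
  [[12,0,2],[0,0,0]],
  [[24,0,5],[0,0,0]],
  [[36,0,10],[0,0,0]],
  [[48,0,15],[0,0,0]],
  [[54,0,18],[0,0,0]],
])

```text
t: 20.87
ee_pos: [535.7, -177.5, 232.7]
orientation: [-2.141, -2.297, 0.0]
ft_force: [0.5, -0.8, 1.9]
width: 0.6
grasp_force: 1.0
```

```bash
python3 - <<'E'
from h import *
o=ctrl.get_obs();print(inc(o["ee_pos"]),o["width"],o["ft_force"],o["orientation"])
im=get_image("scene"); cv2.imwrite("pics/s1.png",cv2.resize(im["frame"][100:320,180:420],(654,600)))
E
```

```text
[ -0.5 -24.2 232.7] 0.6149465984493662 [ 0.50817896 -0.78275775  1.87927024] [-2.14082471e+00 -2.29671749e+00  4.54159538e-04]
```

View pics/s1.png

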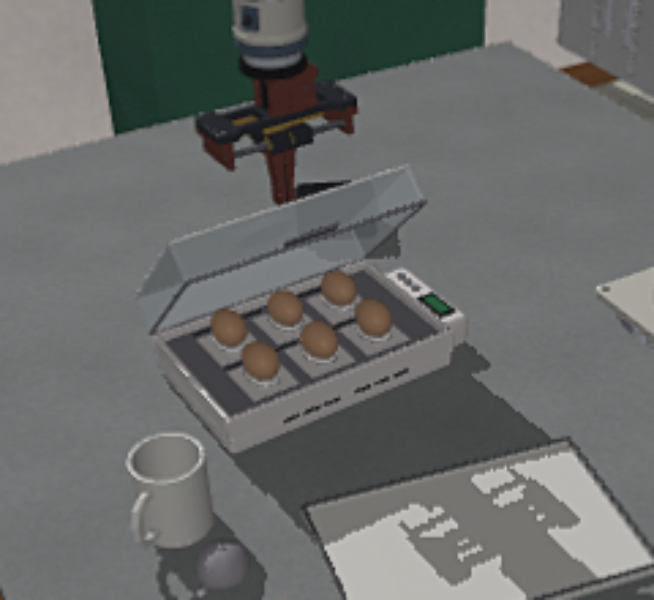

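The scene picture shows the finger behind the lid's outer face at (285,190), the lid at about 0.8 rad and all six eggs in their cups. I continue along the arc.

Request:
servo_tool([
  [[9,0,5],[0,0,0]],
  [[20,0,12],[0,0,0]],
  [[30,0,19],[0,0,0]],
  [[40,0,28],[0,0,0]],
  [[48,0,36],[0,0,0]],
])

```text
t: 21.33
ee_pos: [532.8, -130.2, 196.7]
orientation: [-2.142, -2.297, -0.0]
ft_force: [0.3, 0.0, 2.3]
width: 0.4
grasp_force: 0.9
```

Request:
servo_tool([
  [[5,0,7],[0,0,0]],
  [[11,0,14],[0,0,0]],
  [[17,0,21],[0,0,0]],
  [[22,0,29],[0,0,0]],
  [[27,0,37],[0,0,0]],
])

```text
t: 21.75
ee_pos: [531.2, -104.1, 160.0]
orientation: [-2.143, -2.297, -0.0]
ft_force: [-0.0, 0.8, 1.6]
width: 0.5
grasp_force: 0.7
```

```bash
python3 - <<'E'
from h import *
o=ctrl.get_obs();print(inc(o["ee_pos"]),o["width"],o["ft_force"],o["orientation"])
E
```

```text
[1.00e-01 4.93e+01 1.60e+02] 0.45178678665753447 [-0.01067074  0.76394694  1.58650812] [-2.14293595e+00 -2.29709712e+00 -1.64116626e-04]
```

Request:
servo_tool([
  [[4,0,8],[0,0,0]],
  [[8,0,16],[0,0,0]],
  [[12,0,24],[0,0,0]],
  [[14,0,30],[0,0,0]],
  [[16,0,35],[0,0,0]],
])

```text
t: 22.17
ee_pos: [529.9, -88.4, 124.9]
orientation: [-2.142, -2.297, 0.001]
ft_force: [-0.5, -0.1, 0.7]
width: 0.5
grasp_force: 0.4
```

Request:
servo_tool([
  [[1,0,3],[0,0,0]],
  [[2,0,5],[0,0,0]],
  [[2,0,7],[0,0,0]],
  [[2,0,8],[0,0,0]],
  [[2,0,9],[0,0,0]],
])

```text
t: 22.58
ee_pos: [530.1, -86.8, 116.9]
orientation: [2.143, 2.297, 0.0]
ft_force: [0.2, 1.2, 2.2]
width: 0.9
grasp_force: 0.5
```

Request:
servo_tool([
  [[0,0,1],[0,0,0]],
  [[0,0,2],[0,0,0]],
])

```text
t: 22.75
ee_pos: [530.1, -86.8, 114.9]
orientation: [2.143, 2.297, 0.0]
ft_force: [-0.3, 0.4, 0.5]
width: 0.7
grasp_force: 0.5
```

Push on until the force shows that the lid is seated.

Request:
servo_tool([
  [[0,0,0.7],[0,0,0]],
  [[0,0,1.4],[0,0,0]],
  [[0,0,1.4],[0,0,0]],
])

```text
t: 23.0
ee_pos: [530.2, -86.8, 114.3]
orientation: [2.143, 2.297, 0.0]
ft_force: [-2.7, 0.5, 10.3]
width: 0.6
grasp_force: 4.8
```

Request:
servo_tool([
  [[0,0,0.5],[0,0,0]],
  [[0,0,1],[0,0,0]],
  [[0,0,1],[0,0,0]],
])

```text
t: 23.25
ee_pos: [530.2, -86.8, 114.2]
orientation: [2.142, 2.297, 0.001]
ft_force: [-6.1, 1.8, 20.1]
width: 0.5
grasp_force: 9.6
```

Lid seated: force rises at z 114, as computed. I back off straight up and check.

Request:
servo_tool([
  [[0,0,-10],[0,0,0]],
  [[0,0,-40],[0,0,0]],
  [[0,0,-80],[0,0,0]],
  [[0,0,-120],[0,0,0]],
  [[0,0,-120],[0,0,0]],
])

```text
t: 23.67
ee_pos: [534.2, -87.6, 239.9]
orientation: [2.136, 2.29, 0.01]
ft_force: [1.6, 0.5, 0.1]
width: 0.4
grasp_force: 0.0
```

Request:
servo_tool([
  [[0,0,0],[0,0,0]],
  [[0,0,0],[0,0,0]],
  [[0,0,0],[0,0,0]],
])

```text
t: 23.92
ee_pos: [528.9, -86.6, 231.0]
orientation: [-2.141, -2.296, 0.002]
ft_force: [-0.3, 0.3, 0.8]
width: 0.6
grasp_force: 0.0
```

```bash
python3 - <<'E'
from h import *
im=get_image("scene"); cv2.imwrite("pics/s2.png",cv2.resize(im["frame"][100:320,180:420],(654,600)))
for r in finder.silhouettes("lid",im)[:1]:
    Q=np.array([inc(p) for p in world(im,r["mask"])]); m=Q[:,2]>100; print(np.percentile(Q[m],[2,50,98],axis=0).round(), r["score"])
E
```

```text
[[-152.  -99.  103.]
 [  20.   20.  115.]
 [ 160.  107.  128.]] 0.65
```

View pics/s2.png

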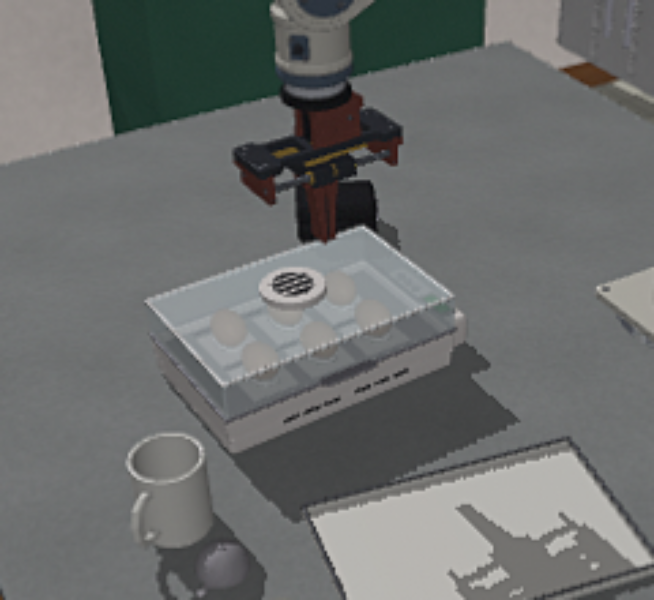

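The lid lies flat on the base with its top at 114–115 mm. The six eggs are visible under it and the arm is clear.

```bash
python3 -c "
from h import *
print(close_job())"
```

```text
the job is handed in; nothing more can be done
None
```

Both tray eggs are seated in the two empty cups, the lid was eased fully shut, and the job is handed in; the hand-in call gave no pass/fail verdict.

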